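# Hold the alarm panel's cover at the inspection mark

### The arm

A 6-joint arm with a two-finger parallel gripper is mounted at the origin on the work surface. World frame = base frame: x ahead of the robot, y to its left, z up, the work surface at z = 0. Lengths are in mm, angles in rad, forces in N, time in s.
With the tool pointing down it reaches from about 325 to 775 mm from the base axis. Payload 5.5 kg.
Tool frame: the origin (TCP) lies at the very end of the fingers, on their centre line; the grasp point (between the pads) lies 19 mm behind it; z points along the fingers, x is the direction in which the jaws open and shut, and the axes are right-handed (so a half turn about z gives the same grasp; the last joint's range is limited). The gripper opens to 88 mm and grips with 3 to 60 N. Pads are 20 mm wide; open, the fingers measure 115 mm over their backs; the gripper's body (75 mm by 178 mm) begins 61 mm behind the grasp point.
Start: joints at [1.221, 0.091, 1.231, -0, 1.82, -0.057], TCP at [173.185, 574.476, 183.031] pointing down, gripper open.
Joint ranges: [-2.87, 2.87], [-0.86, 2.18], [0.17, 2.46], [-1.51, 4.65], [0.06, 2.69], [-2.65, 2.65]. Speed limits (rad/s): [2.57, 2.57, 3.01, 3.14, 3.14, 3.14].

### API

Orientations are given as a unit quaternion [w, x, y, z].
In Python, from workcell import robot gives the robot as it stands.
- The arm moves only by the shell command python3 -m handwheel 'ROWS' [FORCE]. ROWS is JSON, a list that holds one entry, the list of rows, each a list of 7 numbers: the shift along the tool's x, y, z in cm, then the turn, a rotation vector about the tool's x, y, z in rad, then the opening in per cent of the stroke, from 0 (shut) to 100 (fully open). In form: [[[tx, ty, tz, ax, ay, az, hand], ...]]. A call has 1 to 20 rows; each row is the pose to reach, as a shift and turn from the pose commanded when the call began, along the tool's axes at that moment; what a row does not reach only later rows make up. A row lasts 1/10 s, in which the tool goes at most 50 mm and 8.59 degrees, less where a joint would pass 70% of its speed; a pose out of reach is approached as far as the arm can. A call with a gripper value outside its range is refused whole. The fingers move at their own pace and stop on an object; FORCE is the grip in N (left out, the last holds). Time passes only in rows, so rows that repeat a pose let the fingers close. It gives the time, the measured TCP pose, the force and the opening at its end, in the units of the state.
- robot.state(): the state, without advancing time (a new reading comes with each control period).
- robot.capture(name): name is "scene" or "top" or "wrist"; returns (picture, depth): 420x560x3 uint8, red, green, blue; 420x560 float32, mm along the optical axis (not along the pixel's ray), 0 where there is no reading.
- robot.camera_params(name): a dict with "fx", "fy", "cx", "cy" (pixels), "R" (3x3) and "t" (3): a world point X has camera coordinates R X + t. Camera axes: x right, y down, z forward; pixel columns grow to the right and rows downward; lengths in mm; the calibration is good to about 2 mm. A picture is of the moment at which its call begins: read the wrist's pose just before it. camera_params takes no time and is no camera call; for the wrist camera it gives the pose at the moment of the call.
- robot.finish_job(): hands the job in, once; it reports no verdict.
The state is a dict: "time_s": time; "joint_positions": joint angles; "dq": joint speeds; "joint_torque": joint torques, N m; "tcp_pos": TCP position; "tcp_rot": TCP orientation; "force": force on the tool from outside, world axes, zero at the start; "moment": the same for the moment, N m; "finger_gap": finger opening in mm.
Only numpy, scipy, OpenCV 4.12 (cv2) and the standard library are available. Lean on these libraries where they do the work, as an engineer would, in place of code of your own. Each camera call takes 0.05 s, during which the arm holds its last target.

### The job

First push the hinged cover of the alarm control panel down against its springy tamper switch until you feel it stop, fully home, and keep it there for half a second. Then swing the cover up by its black handle until the black line on its end lines up with the red pointer, and finish while the gripper is still holding it there; it falls if you let go. Leave the red pointer as it is set, and leave the smoke detector, the green battery pack and the small sensor where they lie.

Things in the scene. Friction and masses are not known exactly. Their poses are not given: they have to be found in the camera images.
- panel: Off-white alarm panel lying on its back, fixed: an open box 220 (its x) by 200 (its y) by 70 mm high with a circuit board inside. Origin: centre of its underside; z up. Its cover is hinged along its +y side. On its +x end stands a white quadrant with black ticks, 135 mm in radius about the hinge line, topping out 210 mm above the table, 20 mm thick with its red pointer.
- cover_angle (a joint): Angle of the cover (rad): 0 = fully home, level on a hard stop; grows as the free edge (panel's -y side) swings up; at most 1.8. Off-white plate 220 x 198 x 8 mm, 0.28 to 0.42 kg, hinge nearly frictionless. At first it rests on a spring plunger at about 0.06, the free edge 12 mm too high; pressing it home takes 2 to 4 N at the handle, then it meets a firm stop. Released, it springs up again.
- cover_handle (a point): Middle of the grip bar of the cover's black bridge handle, a round bar 10 mm thick with 90 mm clear between its two legs, along its x axis, parallel to the hinge line. The bar's centre is 37 mm above the cover's outer face, 30 mm from its free edge. Its z is the cover's outward normal (up when shut), its y points to the hinge. The bar can turn between the pads as the cover swings.
- cover: The hinged cover. Origin: on the hinge line, middle of its width, in its mid-plane, 75 mm above the table; its x axis lies along the hinge line (panel's x). At cover angle a the handle bar stands 168 cos a - 41 sin a mm towards the panel's -y and 168 sin a + 41 cos a mm above the hinge; so going home it moves 10.5 mm down and 3 mm sideways, away from the hinge, which a firm grip must follow.
- cover_index (a point): Point on the black line on the cover's +x end, 150 mm from the hinge line, in the cover's mid-plane.
- pointer (a joint): Angle of the red pointer (rad), on the same hinge line and counted in the same way as the cover's: at equal values the cover's black line lies right beside the pointer. It stands somewhere between 0.55 and 1.1 and keeps its place by friction.
- pointer_tip (a point): Point on the red pointer, a slim flat bar 160 mm long, 150 mm from the hinge line, at the panel's +x end outside the quadrant.
- detector: Round off-white smoke detector, 112 mm across and 47 mm high, loose on the table; origin at the centre of its underside. Bystander, about 10 cm off the panel's -y side.
- battery: Green battery pack of four cells, 50 by 68 by 17 mm, loose; origin at the centre of its underside. Bystander, on the panel's +y side.
- sensor: Small off-white sensor, 90 by 42 by 28 mm, loose; origin at the centre of its underside. Bystander, on the panel's +y side.

How it is judged:
By the outcome, as a careful person would: the job done as asked, in the order asked, and still so for the second after the job is handed in, while the arm keeps its last pose, push and grip.
It also fails if it takes over 40 s, if anything falls off the work surface, if the arm or the gripper's body presses on something with over 40 N, if the wrist force passes 120 N, or if a joint passes its speed limit or range.

## Working session

There is one attempt and no reset: what is moved stays moved. The work goes in short steps, Python scripts to look and compute and a shell command to move; the robot and the scene stay as the last step left them, time stands still between calls to the robot, and variables do not carry over. Pictures are saved under pics/ and viewed, and the job is handed in when it is done.

```bash
mkdir -p pics; ls; python3 - <<'E'
from workcell import robot
import cv2,numpy as np
print(robot.state())
for n in("scene","top"):
    p,d=robot.capture(n)
    cv2.imwrite(f"pics/{n}0.png",p[:,:,::-1]); np.savez(f"pics/{n}0.npz",p=p,d=d)
    c=robot.camera_params(n); print(n,{k:np.round(v,4).tolist() for k,v in c.items()})
E
```

```text
pics
{'time_s': 0.0, 'joint_positions': array([ 1.22130883e+00,  9.18354819e-02,  1.23182516e+00,  2.81053260e-06,
        1.81982301e+00, -5.66933739e-02]), 'dq': array([-0.00035427,  0.00045056, -0.00136651,  0.00076723, -0.00273732,
       -0.00312532]), 'joint_torque': array([-2.88796007e-03, -4.46453369e+01, -4.06436992e+01,  6.95446087e-02,
        2.93416309e-02, -1.50460114e-04]), 'tcp_pos': array([173.04871427, 574.12181964, 181.95525413]), 'tcp_rot': array([ 5.18840162e-04,  8.02691331e-01,  5.96393941e-01, -7.90422982e-04]), 'force': array([ 0.01575826,  0.35991747, -0.3399179 ]), 'moment': array([-0.00756532, -0.01866341, -0.01213924]), 'finger_gap': 87.76884043294896}
scene {'fx': 409.2366, 'fy': 409.2366, 'cx': 274.1175, 'cy': 206.6931, 'R': [[-0.5712, 0.8208, -0.0015], [0.6759, 0.4694, -0.5682], [-0.4657, -0.3256, -0.8229]], 't': [299.7739, -342.0618, 1173.1067]}
top {'fx': 388.6043, 'fy': 388.6043, 'cx': 274.2116, 'cy': 209.274, 'R': [[-0.0095, -0.9995, -0.0295], [-0.9942, 0.0126, -0.1072], [0.1076, 0.0283, -0.9938]], 't': [31.5902, 593.2648, 817.003]}
```

View pics/scene0.png

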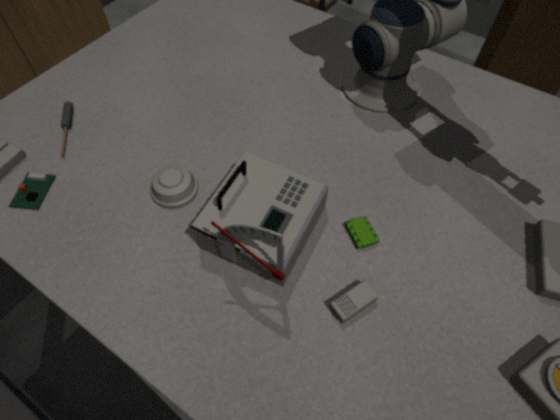

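View pics/top0.png

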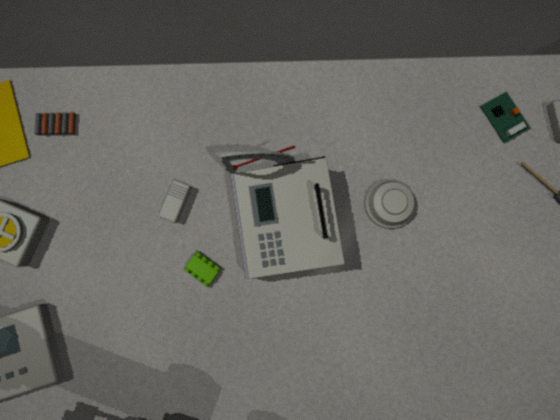

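The scene view shows the handle as a black bar at about (232,185) and the red pointer from (215,225) to (283,275). In the top view the handle runs from (318,185) to (326,238) and the pointer from (232,168) to (295,147). Panel +x is roughly world +x and -y is world -y.

```bash
python3 - <<'E'
import cv2,numpy as np
s=np.load("pics/scene0.npz")["p"];t=np.load("pics/top0.npz")["p"]
a=cv2.resize(s[140:290,170:345][:,:,::-1],None,fx=4,fy=4,interpolation=cv2.INTER_CUBIC)
b=cv2.resize(t[130:290,210:360][:,:,::-1],None,fx=3.7,fy=3.7,interpolation=cv2.INTER_CUBIC)
cv2.imwrite("pics/zs.png",a);cv2.imwrite("pics/zt.png",b)
E
cat > h.py <<'E'
import numpy as np,cv2
from workcell import robot
def ray(c,uv):
    d=np.array([(uv[0]-c["cx"])/c["fx"],(uv[1]-c["cy"])/c["fy"],1]);R=np.array(c["R"]);t=np.array(c["t"])
    return -R.T@t,R.T@d
def plane(c,uv,z):
    o,d=ray(c,uv);return o+d*(z-o[2])/d[2]
def tri(c1,u1,c2,u2):
    o,d=ray(c1,u1);p,e=ray(c2,u2)
    s=np.linalg.lstsq(np.c_[d,-e],p-o,rcond=None)[0]
    A=o+d*s[0];B=p+e*s[1];return (A+B)/2,np.linalg.norm(A-B)
def dpt(c,uv,d):
    o,r=ray(c,uv);return o+r*d
def proj(c,X):
    q=np.array(c["R"])@X+np.array(c["t"]);return q[0]/q[2]*c["fx"]+c["cx"],q[1]/q[2]*c["fy"]+c["cy"]
E
```

```text
(no output)
```

View pics/zs.png

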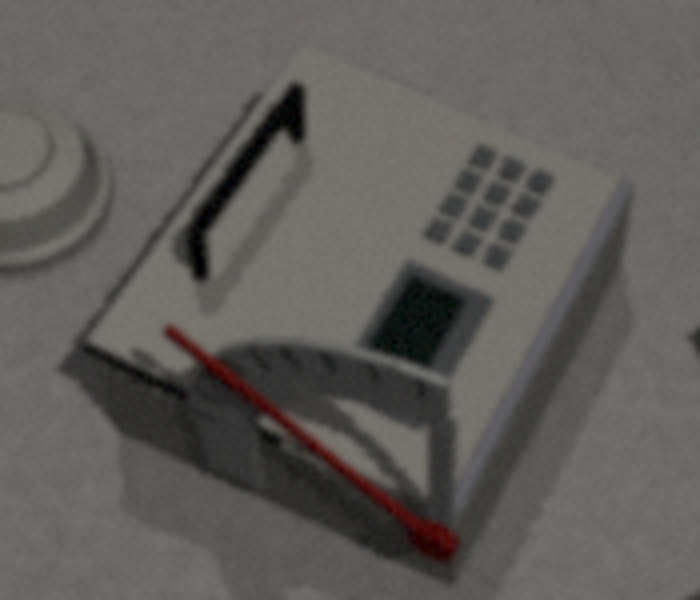

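View pics/zt.png

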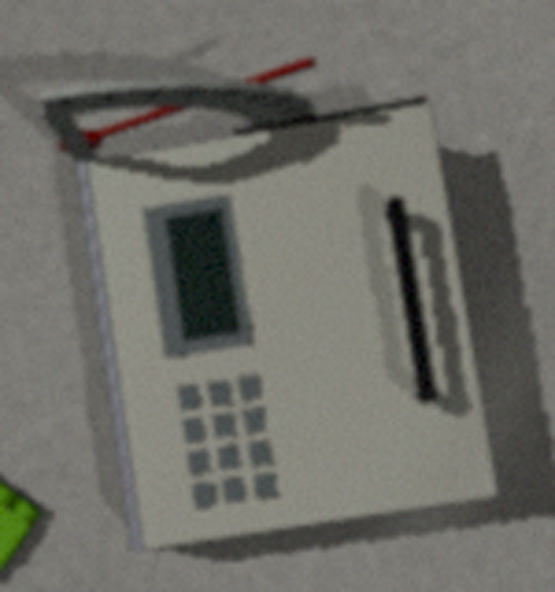

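```bash
python3 - <<'E'
from h import *
S=np.load("pics/scene0.npz");T=np.load("pics/top0.npz");cs=robot.camera_params("scene");ct=robot.camera_params("top")
zs=lambda u,v:(170+(u+.5)/4-.5,140+(v+.5)/4-.5); zt=lambda u,v:(210+(u+.5)/3.7-.5,130+(v+.5)/3.7-.5)
P={}
for n,a,b in [("hx+",(195,238),(397,200)),("hx-",(294,92),(428,398)),("ptrtip",(170,329),(313,61)),("ptrbase",(435,540),(90,140)),("c_free+x",(82,344),(428,98)),("c_hinge-x",(628,180),(138,548)),("c_free-x",(308,50),(495,495))]:
    P[n],e=tri(cs,zs(*a),ct,zt(*b)); print(n,P[n].round(1),round(e,1))
h=P["hx-"]-P["hx+"];print("handle yaw",np.degrees(np.arctan2(-h[1],-h[0])),np.linalg.norm(h), (P["hx+"]+P["hx-"])/2)
# masks
for nm,D,c,box in(("s",S,cs,(175,330,140,290)),("t",T,ct,(215,350,135,285))):
    p=D["p"].astype(int);u0,u1,v0,v1=box;m=np.zeros(p.shape[:2],bool)
    q=p[v0:v1,u0:u1];r=(q[...,0]>q[...,1]*2)&(q[...,0]>60)
    ys,xs=np.nonzero(r);pts=np.c_[xs+u0,ys+v0].astype(np.float32)
    L=cv2.fitLine(pts,cv2.DIST_HUBER,0,.01,.01).ravel();t=(pts-L[2:])@L[:2]
    print(nm,len(pts),L,t.min(),t.max())
    dd=D["d"][ys+v0,xs+u0];
    W=np.array([dpt(c,k,z) for k,z in zip(pts,dd) if z>0]);print(W[np.argsort(W[:,2])][::max(1,len(W)//12)].round(0).tolist())
# plane of cover from top depth
d=T["d"]
W=np.array([dpt(ct,(u,v),d[v,u]) for v in range(180,262,3) for u in range(250,308,3)])
A=np.c_[W[:,:2],np.ones(len(W))];k=np.linalg.lstsq(A,W[:,2],rcond=None)[0];print("cover plane",k,W[:,2].mean(),(A@k-W[:,2]).std())
E
```

```text
hx+ [631.4 -59.9 125.9] 3.9
hx- [528.3 -75.5 125. ] 0.2
ptrtip [695.9 -15.6 166.5] 4.3
ptrbase [677.  111.2  72.9] 7.5
c_free+x [695.2 -82.2  92. ] 1.3
c_hinge-x [448.8  81.5  81.6] 3.0
c_free-x [ 475.4 -112.3   86.4] 4.9
handle yaw 8.616283872004106 104.28967858676513 [579.88718659 -67.70869708 125.40886076]
s 194 [  0.79182523   0.6107477  249.96962    251.73218   ] -48.224163 41.156883
[[675.0, 125.0, 80.0], [673.0, 121.0, 85.0], [679.0, 118.0, 87.0], [677.0, 101.0, 89.0], [679.0, 90.0, 95.0], [683.0, 72.0, 103.0], [683.0, 64.0, 112.0], [688.0, 46.0, 124.0], [688.0, 35.0, 134.0], [689.0, 21.0, 144.0], [690.0, 12.0, 150.0], [693.0, 2.0, 158.0], [696.0, -13.0, 169.0]]
t 62 [  0.94555956  -0.32544908 261.8        157.        ] -30.486595 33.08141
[[678.0, 102.0, 84.0], [677.0, 104.0, 86.0], [680.0, 95.0, 91.0], [683.0, 86.0, 97.0], [684.0, 80.0, 102.0], [682.0, 73.0, 107.0], [685.0, 68.0, 112.0], [686.0, 64.0, 116.0], [694.0, 4.0, 152.0], [693.0, 2.0, 156.0], [693.0, -4.0, 162.0], [696.0, -13.0, 165.0], [697.0, -15.0, 168.0]]
cover plane [-1.30009130e-01 -1.20989570e-01  1.65598442e+02] 90.37218937475025 66.27550345651252
```

```bash
cat >> h.py <<'E'
from scipy.spatial.transform import Rotation as Ro
def goto(target,Rt=None):
    s=robot.state();q=np.array(s["tcp_rot"]);R=Ro.from_quat(q[[1,2,3,0]])
    sh=R.inv().apply(np.array(target)-s["tcp_pos"])/10
    rv=np.zeros(3) if Rt is None else (R.inv()*Rt).as_rotvec()
    print("shift cm",sh.round(2),"turn",rv.round(4),"tcp",s["tcp_pos"].round(1),"F",s["force"].round(2),"gap",round(s["finger_gap"],1),"t",s["time_s"])
def down(yaw): # panel yaw deg -> tool x along panel +y, z down
    a=np.radians(yaw+90);x=np.array([np.cos(a),np.sin(a),0]);z=np.array([0,0,-1.]);return Ro.from_matrix(np.c_[x,np.cross(z,x),z])
E
python3 -c "
from h import *
goto([580,-68,240],down(8.6))"
```

```text
shift cm [-49.75  57.5   -5.72] turn [-0.0005  0.0016 -0.4428] tcp [173.  574.2 182. ] F [-0.75 -0.06 -0.55] gap 88.0 t 0.1
```

```bash
python3 -m handwheel '[[[-2,2,-5.7,0,0,0,100],[-49.8,57.5,-5.7,0,0,-0.443,100],[-49.8,57.5,-5.7,0,0,-0.443,100],[-49.8,57.5,-5.7,0,0,-0.443,100],[-49.8,57.5,-5.7,0,0,-0.443,100],[-49.8,57.5,-5.7,0,0,-0.443,100],[-49.8,57.5,-5.7,0,0,-0.443,100],[-49.8,57.5,-5.7,0,0,-0.443,100],[-49.8,57.5,-5.7,0,0,-0.443,100],[-49.8,57.5,-5.7,0,0,-0.443,100],[-49.8,57.5,-5.7,0,0,-0.443,100],[-49.8,57.5,-5.7,0,0,-0.443,100],[-49.8,57.5,-5.7,0,0,-0.443,100],[-49.8,57.5,-5.7,0,0,-0.443,100],[-49.8,57.5,-5.7,0,0,-0.443,100],[-49.8,57.5,-5.7,0,0,-0.443,100],[-49.8,57.5,-5.7,0,0,-0.443,100],[-49.8,57.5,-5.7,0,0,-0.443,100],[-49.8,57.5,-5.7,0,0,-0.443,100],[-49.8,57.5,-5.7,0,0,-0.443,100]]]'
python3 - <<'E'
from h import *
print(robot.state())
c=robot.camera_params("wrist");p,d=robot.capture("wrist")
cv2.imwrite("pics/w1.png",p[:,:,::-1]);np.savez("pics/w1.npz",p=p,d=d,**{k:np.array(v) for k,v in c.items()})
print(c)
p,d=robot.capture("scene");cv2.imwrite("pics/s1.png",p[:,:,::-1])
E
```

```text
time_s: 2.1
tcp_pos: [579.6, -67.0, 240.7]
tcp_rot: [0.0, 0.651, 0.759, 0.0]
force: [-0.7, 0.2, -0.3]
finger_gap: 88.0
{'time_s': 2.1, 'joint_positions': array([-1.73526016e-01,  6.51936782e-02,  1.15526584e+00,  2.30145109e-04,
        1.92016389e+00, -1.89614167e+00]), 'dq': array([ 0.00101935, -0.00513595, -0.00061863, -0.00098192, -0.00328294,
       -0.00109235]), 'joint_torque': array([-4.24371231e-01, -4.22395205e+01, -3.98524189e+01, -5.58274251e-02,
        4.44557285e-02,  4.56774913e-03]), 'tcp_pos': array([579.62068707, -66.9973195 , 240.73575724]), 'tcp_rot': array([3.61465509e-04, 6.51415777e-01, 7.58720791e-01, 3.40426446e-04]), 'force': array([-0.7138231 ,  0.16076266, -0.32453076]), 'moment': array([-0.01716473,  0.00986817, -0.03366106]), 'finger_gap': 87.9951423851957}
{'fx': 314.6123221287381, 'fy': 314.6123221287381, 'cx': 282.224294634928, 'cy': 219.79824545475972, 'R': array([[-1.51201714e-01,  9.88502851e-01,  3.93793476e-04],
       [ 9.42202281e-01,  1.43999048e-01,  3.02521298e-01],
       [ 2.98986460e-01,  4.61127720e-02, -9.53142544e-01]]), 't': array([ 154.8568565 , -589.51851611,  275.52429832])}
```

View pics/w1.png

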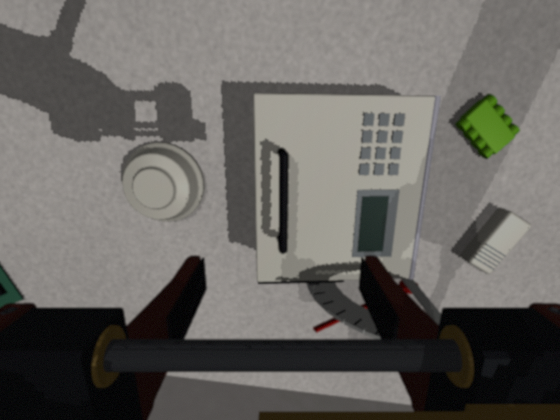

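View pics/s1.png

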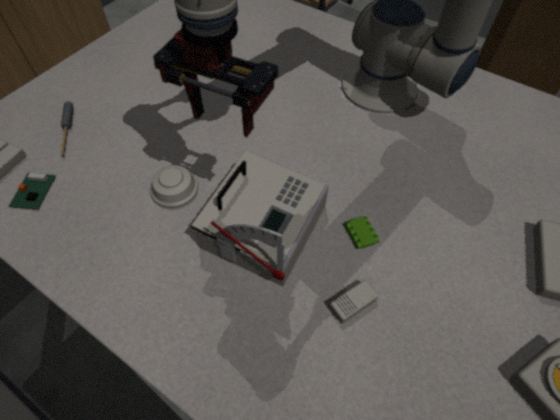

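The wrist view shows the handle bar from (283,152) to (283,250), between the fingertips at u≈200 and 370. The pointer is at the bottom, near (320,328), and the detector and battery are clear. I'll measure the bar, the cover edges and the pointer in this view.

```bash
python3 - <<'E'
from h import *
N=np.load("pics/w1.npz");c={k:N[k] for k in("fx","fy","cx","cy","R","t")};p=N["p"].astype(int);d=N["d"]
print("cam",-c["R"].T@c["t"])
cs=robot.camera_params("scene");print("tcp in scene",proj(cs,robot.state()["tcp_pos"]))
g=p.sum(2);m=(g<90);m[:148]=0;m[255:]=0;m[:,:274]=0;m[:,300:]=0
ys,xs=np.nonzero(m);print(len(xs),xs.min(),xs.max(),ys.min(),ys.max())
pts=np.c_[xs,ys].astype(np.float32);(cc,wh,an)=cv2.minAreaRect(pts);print(cc,wh,an)
L=cv2.fitLine(pts,cv2.DIST_L2,0,.01,.01).ravel();t=(pts-L[2:])@L[:2]
e=[L[2:]+L[:2]*k for k in(t.min(),t.max())]
E=[plane(c,k,126) for k in e];print(e,np.array(E).round(1),"mid",(E[0]+E[1])/2,"yaw",np.degrees(np.arctan(*( (E[0]-E[1])[[1,0]]))) if 0 else np.degrees(np.arctan2(*((E[0]-E[1])*-1)[[1,0]])))
dz=[dpt(c,(283,v),d[v,283])[2] for v in range(160,245,10)];print("bar top z",np.round(dz,1))
W=np.array([dpt(c,(u,v),d[v,u]) for v in range(110,270,5) for u in range(300,350,5)])
A=np.c_[W[:,:2],np.ones(len(W))];k=np.linalg.lstsq(A,W[:,2],rcond=None)[0];print("cover plane",k,W.mean(0),(A@k-W[:,2]).std())
# pointer
r=(p[...,0]>1.8*p[...,1])&(p[...,0]>50);r[:275]=0;r[:,:305]=0;r[:,420:]=0;r[336:]=0
ys,xs=np.nonzero(r);print(sorted(zip(xs,ys))[::8])
cv2.imwrite("pics/zw1.png",cv2.resize(N["p"][90:340,240:450][:,:,::-1],None,fx=2.4,fy=2.4,interpolation=cv2.INTER_CUBIC))
E
```

```text
cam [496.48227812 -80.89152839 440.89485589]
tcp in scene (np.float64(225.24615478435115), np.float64(139.9294676834865))
682 278 286 149 251
(282.0, 200.0) (102.0, 8.0) 90.0
[array([282.33203, 251.01001], dtype=float32), array([283.09885, 149.00826], dtype=float32)] [[630.3 -60.2 126. ]
 [523.2 -75.8 126. ]] mid [576.756845   -67.99461049 126.        ] yaw -171.69510452881565
bar top z [130.1 130.4 129.2 131.3 130.1 129.9 130.3 128.6 129.8]
cover plane [ 1.69274679e-02 -3.90050799e-01  6.86410506e+01] [565.05199585 -23.63563752  87.42504941] 27.075889139146934
[(np.int64(314), np.int64(328)), (np.int64(317), np.int64(331)), (np.int64(320), np.int64(327)), (np.int64(322), np.int64(327)), (np.int64(324), np.int64(327)), (np.int64(327), np.int64(323)), (np.int64(329), np.int64(322)), (np.int64(331), np.int64(322)), (np.int64(333), np.int64(322)), (np.int64(335), np.int64(321)), (np.int64(338), np.int64(321)), (np.int64(403), np.int64(288)), (np.int64(405), np.int64(289)), (np.int64(406), np.int64(292)), (np.int64(407), np.int64(293)), (np.int64(410), np.int64(291))]
```

View pics/zw1.png

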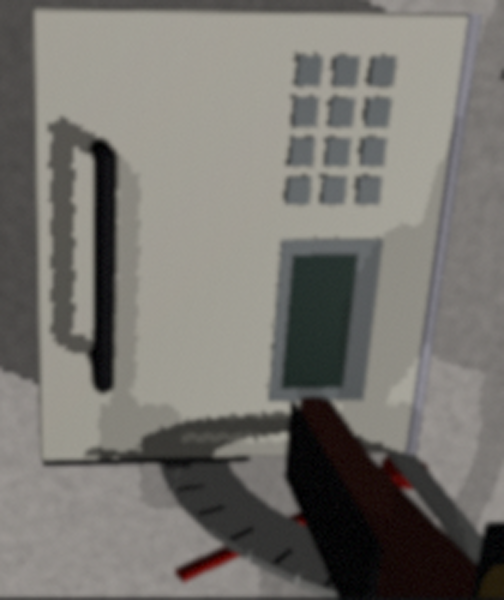

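The bar's middle is at about (578,-68,125.5) with a yaw of about 8.5°, and the views agree. Next I descend and close gently.

```bash
python3 -m handwheel '[[[-0.1,-0.15,4,0,0,0,100],[-0.1,-0.15,8,0,0,0,100],[-0.1,-0.15,11,0,0,0,80],[-0.1,-0.15,13,0,0,0,60],[-0.1,-0.15,13.4,0,0,0,50],[-0.1,-0.15,13.4,0,0,0,40],[-0.1,-0.15,13.4,0,0,0,40]]]' 10
python3 - <<'E'
from h import *
c=robot.camera_params("wrist");p,d=robot.capture("wrist")
cv2.imwrite("pics/w2.png",p[:,:,::-1])
p,d=robot.capture("scene");cv2.imwrite("pics/s2.png",cv2.resize(p[100:300,140:340],None,fx=3,fy=3,interpolation=cv2.INTER_CUBIC)[:,:,::-1])
E
```

```text
time_s: 2.9
tcp_pos: [579.4, -69.3, 108.1]
tcp_rot: [0.001, 0.652, 0.758, 0.001]
force: [0.1, -0.5, -0.3]
finger_gap: 51.5
```

View pics/w2.png

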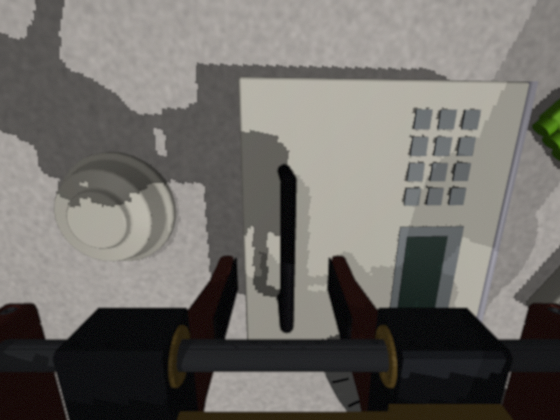

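View pics/s2.png

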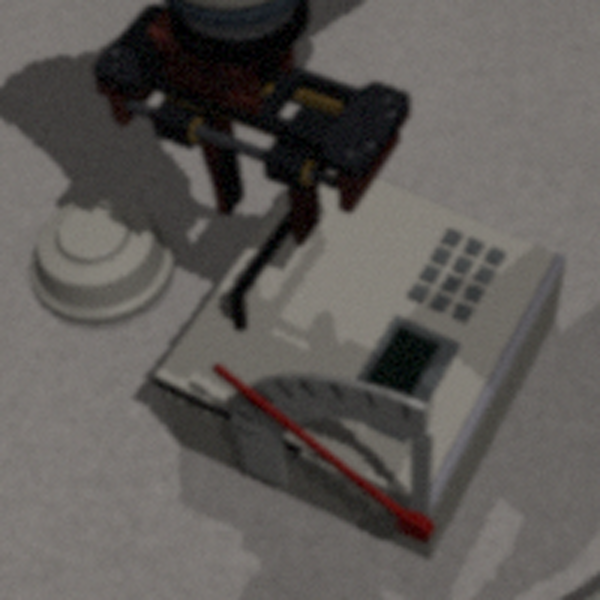

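```bash
python3 - <<'E'
from h import *
s=robot.state();q=np.array(s["tcp_rot"]);R=Ro.from_quat(q[[1,2,3,0]]);X=s["tcp_pos"]
cs=robot.camera_params("scene");cw=robot.camera_params("wrist")
for nm,o in (("tcp",[0,0,0]),("L",[-26,0,0]),("R",[26,0,0]),("grasp",[0,0,-19]),("L19",[-26,0,-19]),("R19",[26,0,-19])):
    Y=X+R.apply(o);print(nm,Y.round(1),np.round(proj(cs,Y),1),np.round(proj(cw,Y),1))
for e in([630.3,-60.2,126],[523.2,-75.8,126],[578,-68,126]):print(np.round(proj(cs,np.array(e)),1),np.round(proj(cw,np.array(e)),1))
p,d=robot.capture("wrist")
for u in(215,225,232,337,345):
  print(u,[dpt(cw,(u,v),d[v,u]).round(0).tolist() for v in (262,268,275,290)])
E
```

```text
tcp [579.6 -69.6 108.2] [230.8 185. ] [283.8 248.6]
L [583.5 -95.3 108.2] [219.8 180.5] [246.  248.6]
R [575.7 -43.8 108.2] [242.  189.4] [321.6 248.6]
grasp [579.5 -69.5 127.2] [230.  179.1] [283.9 260.3]
L19 [583.4 -95.2 127.2] [218.8 174.7] [242.7 260.3]
R19 [575.6 -43.8 127.2] [241.4 183.7] [325.2 260.3]
[217.6 198.5] [286.2 328.5]
[244.5 160.7] [288. 170.]
[231.1 179.4] [286.7 257.6]
215 [[652.0, -133.0, -2.0], [659.0, -133.0, -2.0], [667.0, -132.0, -1.0], [572.0, -102.0, 185.0]]
225 [[572.0, -102.0, 156.0], [572.0, -101.0, 163.0], [571.0, -100.0, 171.0], [571.0, -97.0, 185.0]]
232 [[572.0, -99.0, 155.0], [572.0, -98.0, 162.0], [571.0, -97.0, 171.0], [572.0, -95.0, 182.0]]
337 [[563.0, -44.0, 156.0], [563.0, -45.0, 163.0], [563.0, -46.0, 171.0], [563.0, -49.0, 186.0]]
345 [[594.0, -19.0, 85.0], [598.0, -18.0, 86.0], [563.0, -42.0, 170.0], [563.0, -45.0, 185.0]]
```

```bash
python3 - <<'E'
from h import *
p,d=robot.capture("wrist")
q=np.clip(p[210:400,160:420].astype(float)*2.2,0,255).astype(np.uint8)
cv2.imwrite("pics/zw2.png",cv2.resize(q[:,:,::-1],None,fx=3,fy=3,interpolation=cv2.INTER_CUBIC))
np.savez("pics/w2.npz",p=p,d=d)
E
```

```text
(no output)
```

View pics/zw2.png

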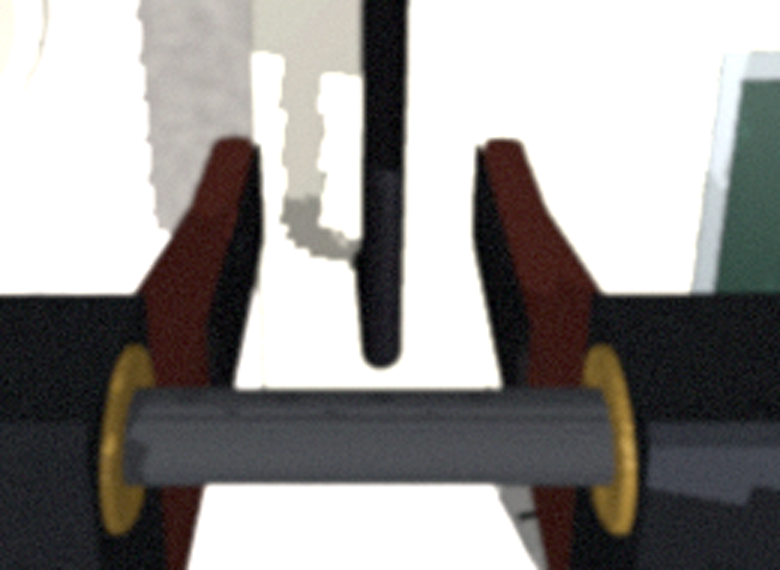

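```bash
python3 - <<'E'
from h import *
s=robot.state();print(s["finger_gap"],s["tcp_pos"],s["time_s"],s["force"])
cs=robot.camera_params("scene");p,d=robot.capture("scene")
np.savez("pics/s3.npz",p=p,d=d)
for u in range(208,250,3):
  c=[]
  for v in range(160,192,2):
    X=dpt(cs,(u,v),d[v,u]); c.append(int(X[2]))
  print(u,c)
q=np.clip(p[120:220,180:280].astype(float)*2.2,0,255).astype(np.uint8)
cv2.imwrite("pics/zs3.png",cv2.resize(q[:,:,::-1],None,fx=6,fy=6,interpolation=cv2.INTER_CUBIC))
E
```

```text
36.60090243672354 [579.33004272 -69.5832271  107.56915073] 3.1 [-0.15753934  0.80123583  0.46681969]
208 [1, -1, 0, 0, 0, 0, 0, 1, 3, 0, 0, 0, 1, 1, -1, 0]
211 [1, 0, 0, 2, 0, 1, 0, 0, 0, -2, 0, 0, 0, 0, -1, 2]
214 [183, 177, 169, 163, 0, 2, 2, 0, 0, 1, 0, 0, 0, 0, 0, 0]
217 [184, 179, 171, 167, 161, 155, 149, 0, 1, 0, -1, 0, 0, 3, 0, 92]
220 [173, 168, 164, 158, 155, 148, 0, 0, 2, 0, 1, 2, 0, 90, 91, 90]
223 [164, 159, 155, 150, 1, 0, 0, 2, 0, -1, -1, 90, 92, 91, 131, 130]
226 [0, 1, 0, 1, -1, 0, 0, -1, -1, 91, 90, 92, 131, 132, 129, 129]
229 [3, 0, 0, 0, -1, 0, 1, 91, 91, 91, 132, 131, 128, 128, 90, 89]
232 [235, 2, 2, 1, 2, 91, 92, 91, 132, 133, 128, 128, 88, 90, 91, 89]
235 [235, 202, 196, 190, 184, 178, 171, 165, 158, 129, 90, 89, 88, 89, 89, 89]
238 [237, 235, 199, 194, 186, 180, 174, 168, 162, 156, 150, 88, 91, 88, 89, 87]
241 [202, 196, 187, 179, 176, 167, 162, 157, 151, 89, 89, 91, 88, 89, 88, 89]
244 [239, 129, 129, 126, 161, 157, 151, 95, 91, 90, 87, 90, 88, 88, 89, 88]
247 [243, 92, 89, 90, 90, 88, 89, 90, 87, 86, 87, 88, 89, 89, 89, 87]
```

View pics/zs3.png

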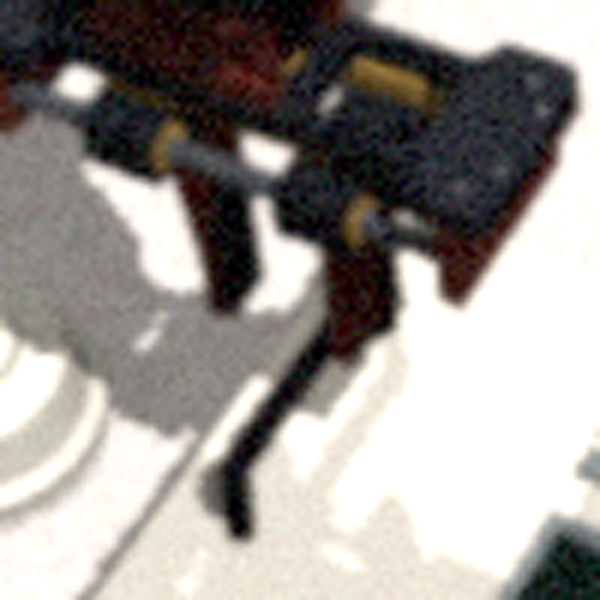

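Both cameras place the visible fingertips at z≈147, but the state says the TCP is at 107. The xy positions agree. Closing gently at this height is a harmless test: a 10 mm gap would mean the bar is between the pads.

```bash
python3 -m handwheel '[[[0.25,0,0,0,0,0,30],[0.25,0,0,0,0,0,22],[0.25,0,0,0,0,0,16],[0.25,0,0,0,0,0,12],[0.25,0,0,0,0,0,8],[0.25,0,0,0,0,0,4],[0.25,0,0,0,0,0,4]]]' 6
python3 - <<'E'
from h import *
s=robot.state();print(s["finger_gap"],s["tcp_pos"],s["force"],s["moment"])
p,d=robot.capture("wrist")
q=np.clip(p[210:400,160:420].astype(float)*2.2,0,255).astype(np.uint8)
cv2.imwrite("pics/zw4.png",cv2.resize(q[:,:,::-1],None,fx=2,fy=2,interpolation=cv2.INTER_CUBIC))
print(robot.state()["finger_gap"])
E
```

```text
time_s: 3.85
tcp_pos: [578.2, -67.1, 106.0]
tcp_rot: [-0.0, 0.652, 0.758, -0.0]
force: [2.0, -0.3, -1.1]
finger_gap: 3.6
3.573551593132605 [578.24251731 -67.05068098 105.9833829 ] [ 1.95955791 -0.3286044  -1.10189307] [-0.00251974 -0.02477269  0.01534802]
3.583192617197145
```

View pics/zw4.png

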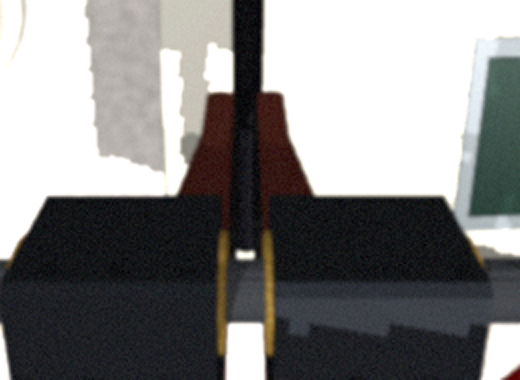

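The gap went to 3.6 mm with no contact force, so the real fingertips are about 40 mm above the reported TCP, as the cameras showed. I'll reopen, go down 40 mm watching the force, and look again.

```bash
python3 -m handwheel '[[[0,0,-1,0,0,0,30],[0,0,-1,0,0,0,45],[0,0,-1,0,0,0,50],[0,0,0,0,0,0,50],[0,0,1.5,0,0,0,50],[0,0,2.5,0,0,0,50],[0,0,2.5,0,0,0,50]]]' 6
python3 - <<'E'
from h import *
s=robot.state();print(s["finger_gap"],s["tcp_pos"],s["force"])
cs=robot.camera_params("scene");p,d=robot.capture("scene")
q=np.clip(p[120:220,180:280].astype(float)*2.2,0,255).astype(np.uint8)
cv2.imwrite("pics/zs5.png",cv2.resize(q[:,:,::-1],None,fx=6,fy=6,interpolation=cv2.INTER_CUBIC))
cw=robot.camera_params("wrist");p,e=robot.capture("wrist")
q=np.clip(p[150:400,140:440].astype(float)*2.2,0,255).astype(np.uint8)
cv2.imwrite("pics/zw5.png",cv2.resize(q[:,:,::-1],None,fx=2,fy=2,interpolation=cv2.INTER_CUBIC))
for u in range(208,250,3): print(u,[int(dpt(cs,(u,v),d[v,u])[2]) for v in range(162,204,2)])
E
```

```text
time_s: 4.6
tcp_pos: [576.5, -66.7, 77.4]
tcp_rot: [-0.002, 0.652, 0.758, -0.001]
force: [0.1, 0.5, 0.2]
finger_gap: 44.2
44.19299833357043 [576.54925183 -66.7347212   77.44863541] [0.11538134 0.48785202 0.20350905]
208 [0, 1, 0, 0, 0, -2, 0, 0, 1, 0, 2, -1, 0, 0, 0, -1, -1, 0, 1, 1, 91]
211 [0, -1, -1, 0, 0, 0, 2, -1, 1, 1, 0, -2, -1, 0, -1, 0, 0, 1, 91, 91, 92]
214 [175, 166, 162, 155, 1, 0, 1, 0, -1, 0, 0, 3, -1, 0, 2, 0, 91, 92, 91, 90, 92]
217 [175, 169, 166, 158, 152, 147, 138, 131, 123, -2, -1, 0, 0, -2, 91, 88, 89, 132, 127, 122, 114]
220 [168, 164, 159, 154, 148, 143, 137, 133, 125, 119, 0, 0, 92, 92, 93, 129, 130, 132, 129, 124, 116]
223 [211, 154, 147, 144, 138, 134, 127, 123, 118, 0, 91, 91, 91, 131, 133, 131, 130, 127, 91, 88, 90]
226 [212, 3, 0, -1, 2, 0, 0, 0, 88, 90, 92, 129, 131, 134, 128, 125, 91, 91, 87, 89, 89]
229 [213, 209, 0, -1, -1, 0, 90, 91, 91, 129, 131, 131, 128, 89, 90, 90, 89, 88, 87, 90, 90]
232 [221, 222, 216, 209, 203, 89, 90, 131, 132, 131, 129, 93, 88, 89, 89, 89, 90, 88, 89, 90, 90]
235 [220, 219, 218, 213, 206, 130, 131, 131, 129, 89, 90, 91, 89, 89, 89, 89, 89, 88, 89, 89, 89]
238 [222, 221, 222, 217, 210, 204, 127, 88, 89, 90, 89, 90, 89, 89, 90, 87, 88, 89, 89, 87, 87]
241 [220, 221, 222, 220, 213, 208, 169, 162, 157, 148, 145, 136, 129, 125, 87, 89, 90, 771, 88, 87, 86]
244 [223, 220, 219, 216, 212, 207, 169, 162, 155, 145, 140, 134, 129, 122, 89, 88, 88, 88, 88, 86, 85]
247 [218, 211, 212, 215, 214, 159, 153, 144, 138, 132, 126, 121, 88, 88, 89, 89, 87, 89, 88, 87, 86]
```

View pics/zs5.png

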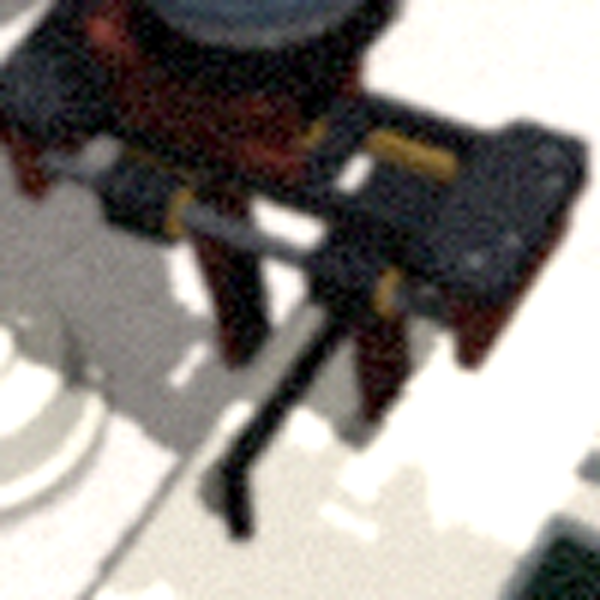

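View pics/zw5.png

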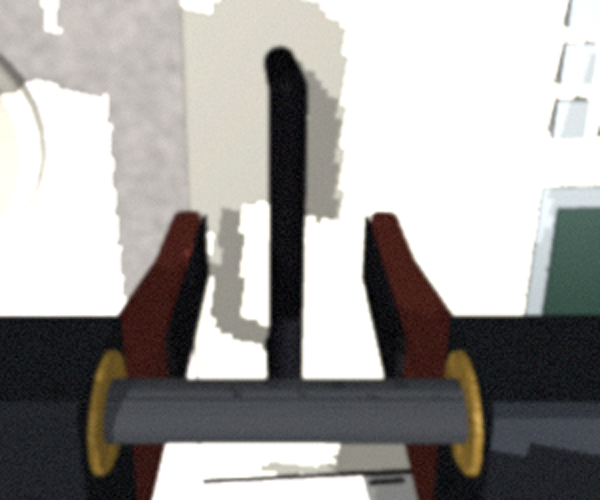

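The tips are at z≈117 with 77.4 reported, so the offset is 40 mm. The bar (u≈287) is centred between the tips (205 and 366). I go down 10.5 mm more and close.

```bash
python3 -m handwheel '[[[0,0.1,0.6,0,0,0,45],[0,0.1,1.05,0,0,0,35],[0,0.1,1.05,0,0,0,25],[0,0.1,1.05,0,0,0,18],[0,0.1,1.05,0,0,0,15],[0,0.1,1.05,0,0,0,10],[0,0.1,1.05,0,0,0,5],[0,0.1,1.05,0,0,0,0],[0,0.1,1.05,0,0,0,0]]]' 8
python3 - <<'E'
from h import *
s=robot.state();print(s["finger_gap"],s["tcp_pos"],s["force"],s["moment"])
E
```

```text
time_s: 5.6
tcp_pos: [579.3, -66.3, 70.6]
tcp_rot: [-0.0, 0.652, 0.758, 0.0]
force: [0.2, 4.2, -0.3]
finger_gap: 10.1
10.054977820372034 [579.28715469 -66.30402847  70.58027761] [ 0.1879395   4.24485595 -0.33369399] [ 0.67602345 -0.02171971 -0.03333553]
```

The grip is on the bar, with a gap of 10.1 mm. I relieve the sideways 4 N slightly and firm up the grip.

```bash
python3 -m handwheel '[[[0.1,0,0,0,0,0,0],[0.1,0,0,0,0,0,0],[0.1,0,0,0,0,0,0]]]' 25
python3 -m handwheel '[[[-0.05,0,0.2,0,0,0,0],[-0.1,0,0.4,0,0,0,0],[-0.1,0,0.4,0,0,0,0]]]' 30
```

```text
time_s: 5.9
tcp_pos: [579.3, -66.3, 70.8]
tcp_rot: [0.0, 0.652, 0.758, -0.0]
force: [0.5, 0.3, 0.7]
finger_gap: 9.3
time_s: 6.2
tcp_pos: [579.5, -67.5, 66.6]
tcp_rot: [0.0, 0.652, 0.758, -0.0]
force: [-0.2, -0.9, 3.2]
finger_gap: 9.2
```

```bash
python3 -m handwheel '[[[-0.07,0,0.2,0,0,0,0],[-0.12,0,0.4,0,0,0,0],[-0.12,0,0.4,0,0,0,0]]]'
python3 -m handwheel '[[[-0.03,0,0.1,0,0,0,0],[-0.06,0,0.2,0,0,0,0],[-0.06,0,0.2,0,0,0,0]]]'
```

```text
time_s: 6.5
tcp_pos: [579.6, -68.5, 62.5]
tcp_rot: [0.0, 0.652, 0.758, -0.0]
force: [0.5, -2.8, 3.6]
finger_gap: 8.8
time_s: 6.8
tcp_pos: [579.7, -69.0, 60.6]
tcp_rot: [0.0, 0.652, 0.758, -0.0]
force: [0.3, -3.2, 3.9]
finger_gap: 9.0
```

```bash
python3 -m handwheel '[[[-0.06,0,0.1,0,0,0,0],[-0.08,0,0.15,0,0,0,0],[-0.08,0,0.15,0,0,0,0]]]'
python3 -m handwheel '[[[-0.03,0,0.1,0,0,0,0],[-0.03,0,0.15,0,0,0,0],[-0.03,0,0.15,0,0,0,0]]]'
```

```text
time_s: 7.1
tcp_pos: [579.8, -69.1, 60.1]
tcp_rot: [0.0, 0.652, 0.758, 0.0]
force: [-1.7, -1.0, 8.3]
finger_gap: 9.3
time_s: 7.4
tcp_pos: [579.9, -69.1, 59.9]
tcp_rot: [0.0, 0.652, 0.758, 0.001]
force: [-4.8, 1.5, 13.2]
finger_gap: 9.2
```

Firm stop: z stays at about 60 while the force rises to 13 N. I hold it there for 0.8 s and take a picture.

```bash
python3 -m handwheel '[[[0,0,0.05,0,0,0,0],[0,0,0.05,0,0,0,0],[0,0,0.05,0,0,0,0],[0,0,0.05,0,0,0,0],[0,0,0.05,0,0,0,0],[0,0,0.05,0,0,0,0],[0,0,0.05,0,0,0,0],[0,0,0.05,0,0,0,0]]]'
python3 - <<'E'
from h import *
c=robot.camera_params("scene");p,d=robot.capture("scene")
q=np.clip(p[140:290,170:345].astype(float)*2,0,255).astype(np.uint8)
cv2.imwrite("pics/zs6.png",cv2.resize(q[:,:,::-1],None,fx=4,fy=4,interpolation=cv2.INTER_CUBIC))
np.savez("pics/s6.npz",p=p,d=d)
W=[dpt(c,(u,v),d[v,u]) for u,v in [(255,210),(262,190),(270,175),(240,215),(235,222),(300,195)]];print(np.round(W,1))
# pointer plane fit from depth
r=(p[...,0].astype(int)>2*p[...,1].astype(int))&(p[...,0]>60);ys,xs=np.nonzero(r);k=(xs>205)&(xs<290)&(ys>215)&(ys<280);xs=xs[k];ys=ys[k]
W=np.array([dpt(c,(u,v),d[v,u]) for u,v in zip(xs,ys)])
yw=np.radians(8.5);X=np.array([np.cos(yw),np.sin(yw),0]);Y=np.array([-np.sin(yw),np.cos(yw),0])
a=np.c_[-W@Y,W[:,2]].astype(np.float32);L=cv2.fitLine(a,cv2.DIST_HUBER,0,.01,.01).ravel();print("pointer slope",np.arctan(L[1]/L[0]),L,"xpanel",np.median(W@X))
E
```

```text
time_s: 8.2
tcp_pos: [579.9, -69.1, 59.8]
tcp_rot: [0.0, 0.652, 0.758, 0.001]
force: [-4.7, 1.1, 15.1]
finger_gap: 9.1
[[587.   -4.   81.1]
 [536.3 -23.1  79. ]
 [494.  -32.2  80. ]
 [614.2 -21.6  81.2]
 [633.2 -19.7  81.1]
 [500.2  49.3  77. ]]
pointer slope 0.5863312 [  0.8329763   0.5533087  52.61943   124.43025  ] xpanel 686.4753155581677
```

View pics/zs6.png

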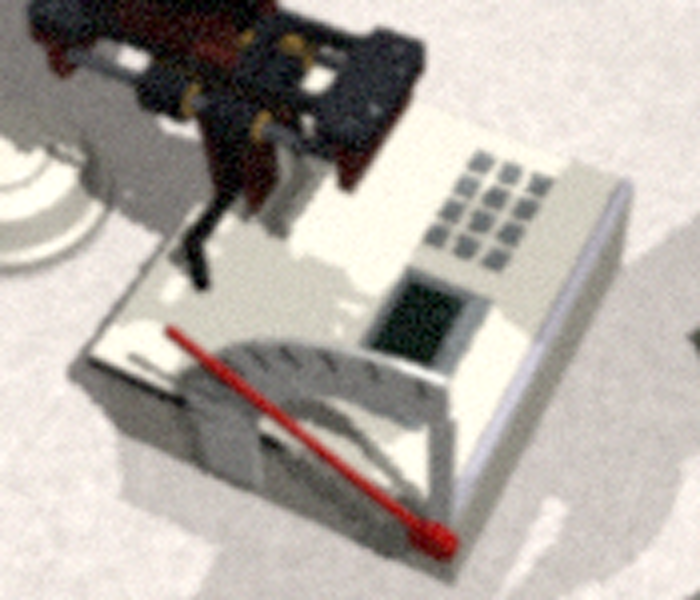

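The cover is level (surface z ≈ 80 everywhere, handle down), so it is home. Next I measure the pointer angle by casting its pixels onto the pointer's vertical plane in the scene and top views.

```bash
cat > ptr.py <<'E'
from h import *
yw=np.radians(8.5);X=np.array([np.cos(yw),np.sin(yw),0]);Y=np.array([-np.sin(yw),np.cos(yw),0])
def castx(c,uv,xp):
    o,d=ray(c,uv);P=o+d*((xp-o@X)/(d@X));return -P@Y,P[2]
def pang(c,p,box,xp):
    p=p.astype(int);r=(p[...,0]>1.9*p[...,1])&(p[...,0]>45);u0,u1,v0,v1=box
    m=np.zeros_like(r);m[v0:v1,u0:u1]=1;ys,xs=np.nonzero(r&m)
    a=np.array([castx(c,(u,v),xp) for u,v in zip(xs,ys)],np.float32)
    L=cv2.fitLine(a,cv2.DIST_HUBER,0,.01,.01).ravel()
    return np.arctan(L[1]/L[0]),L,len(a),np.hypot(*(a.max(0)-a.min(0)))
E
python3 - <<'E'
from ptr import *
B=np.array([578.5,-68,126]);print("bar panel x",B@X,"hinge -y coord",-B@Y-165)
cs=robot.camera_params("scene");ct=robot.camera_params("top")
S=np.load("pics/s6.npz")["p"];S0=np.load("pics/scene0.npz")["p"];T=np.load("pics/top0.npz")["p"]
for xp in(682,686,690,694,698):
  for n,c,p,b in(("s0",cs,S0,(205,276,215,269)),("s6",cs,S,(205,276,215,269)),("t",ct,T,(236,300,140,166))):
    a,L,k,l=pang(c,p,b,xp);print(xp,n,round(float(a),4),L[2:],k,"z at hinge",L[3]+np.tan(a)*((-B@Y-165)-L[2]))
E
```

```text
bar panel x 562.0946369980554 hinge -y coord -12.2391769529099
682 s0 0.6205 [ 62.510216 118.47444 ] 193 z at hinge 65.0507621813342
682 s6 0.6155 [ 63.44023  118.822556] 196 z at hinge 65.31235441237538
682 t 0.5933 [ 61.062443 148.17484 ] 55 z at hinge 98.74895003940608
686 s0 0.6204 [ 59.62941 127.16849] 193 z at hinge 75.81561861380798
686 s6 0.6155 [ 60.552406 127.51785 ] 196 z at hinge 76.04720815510512
686 t 0.5932 [ 60.77038 132.4222 ] 55 z at hinge 83.19491061175988
690 s0 0.6203 [ 56.75062 135.86392] 193 z at hinge 86.57969930026692
690 s6 0.6155 [ 57.657158 136.20784 ] 196 z at hinge 86.78239361781067
690 t 0.5932 [ 60.477566 116.669075] 55 z at hinge 67.64085963882263
694 s0 0.6202 [ 53.87571 144.56212] 193 z at hinge 97.34319631342291
694 s6 0.6155 [ 54.75892 144.89577] 196 z at hinge 97.51764968926506
694 t 0.5932 [ 60.18402 100.91546] 55 z at hinge 52.08675451834771
698 s0 0.6201 [ 51.00295 153.26193] 193 z at hinge 108.10571727652294
698 s6 0.6155 [ 51.864407 153.58649 ] 196 z at hinge 108.25359085491692
698 t 0.5932 [59.88975 85.16137] 55 z at hinge 36.532639214237996
```

The pointer reads about 0.615. I swing up along the arc with the tool vertical, first to about 0.4, after backing off the 3 mm of press.

```bash
python3 -m handwheel '[[[0,0,-0.3,0,0,0,0],[0.11,0,-0.72,0,0,0,0],[0.23,0,-1.14,0,0,0,0],[0.36,0,-1.55,0,0,0,0],[0.49,0,-1.96,0,0,0,0],[0.8,0,-2.76,0,0,0,0],[1.15,0,-3.56,0,0,0,0],[1.54,0,-4.33,0,0,0,0],[1.96,0,-5.08,0,0,0,0],[2.43,0,-5.81,0,0,0,0],[2.92,0,-6.52,0,0,0,0],[2.92,0,-6.52,0,0,0,0]]]' 30
python3 - <<'E'
from h import *
print(robot.state()["tcp_pos"],robot.state()["force"])
c=robot.camera_params("scene");p,d=robot.capture("scene")
q=np.clip(p[140:290,170:345].astype(float)*2,0,255).astype(np.uint8)
cv2.imwrite("pics/zs7.png",cv2.resize(q[:,:,::-1],None,fx=4,fy=4,interpolation=cv2.INTER_CUBIC))
E
```

```text
time_s: 9.45
tcp_pos: [575.5, -40.3, 123.8]
tcp_rot: [0.001, 0.652, 0.758, 0.0]
force: [4.0, -0.9, -1.3]
finger_gap: 9.2
[575.51856169 -40.28997432 123.76499418] [ 4.01392008 -0.93460443 -1.27042797]
```

View pics/zs7.png

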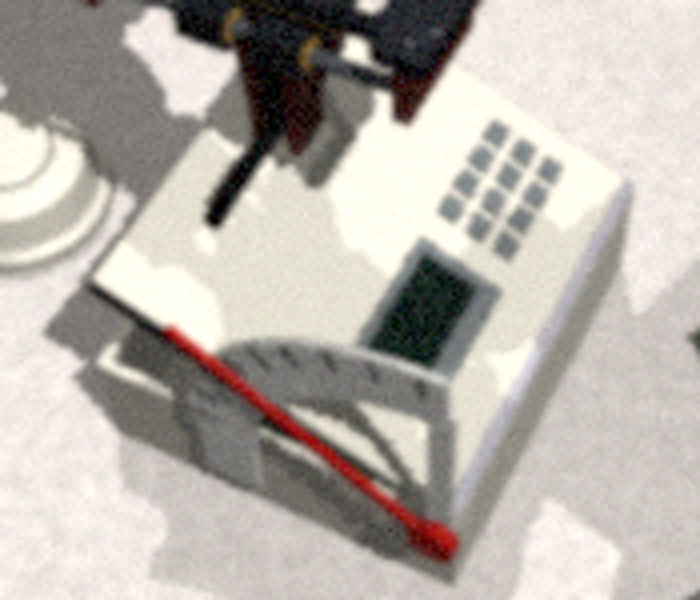

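It tracks the arc (≈0.41). Now on to about 0.60.

```bash
python3 -m handwheel '[[[0.53,0.05,-0.66,0,0,0,0],[1.1,0.08,-1.31,0,0,0,0],[1.7,0.08,-1.93,0,0,0,0],[2.2,0.08,-2.4,0,0,0,0],[2.2,0.08,-2.4,0,0,0,0],[2.2,0.08,-2.4,0,0,0,0]]]' 30
cat > look.py <<'E'
import sys
from ptr import *
n=sys.argv[1]
s=robot.state();print(s["tcp_pos"],s["force"],s["time_s"])
z=s["tcp_pos"][2]-59.8;y=(s["tcp_pos"]-np.array([579.9,-69.1,59.8]))@Y
from scipy.optimize import brentq
print("a from z",brentq(lambda a:168*np.sin(a)+41*np.cos(a)-41-z,0,1.3),"from y",brentq(lambda a:168*(1-np.cos(a))+41*np.sin(a)-y,0,1.3))
c=robot.camera_params("scene");p,d=robot.capture("scene");np.savez(f"pics/s{n}.npz",p=p,d=d)
q=np.clip(p[140:290,170:345].astype(float)*2,0,255).astype(np.uint8)
cv2.imwrite(f"pics/zs{n}.png",cv2.resize(q[:,:,::-1],None,fx=4,fy=4,interpolation=cv2.INTER_CUBIC))
print("pointer",[round(float(pang(c,p,(205,276,215,269),xp)[0]),4) for xp in(686,)])
# cover plane from depth: light, between points
u0,u1,v0,v1=205,300,175,228
vs,us=np.mgrid[v0:v1:2,u0:u1:2];us=us.ravel();vs=vs.ravel()
W=np.array([dpt(c,(u,v),d[v,u]) for u,v in zip(us,vs)])
y=-W@Y;zz=W[:,2];x=W@X
k=(x>562-95)&(x<562+90)&(y>20)&(y<185)
A=np.c_[y,x-562,np.ones(len(y))]
b=np.tan(.6),0,75+12*np.tan(.6)+5
for t in(25,12,6,4):
    k2=k&(abs(A@b-zz)<t);b=np.linalg.lstsq(A[k2],zz[k2],rcond=None)[0]
print("cover plane",k2.sum(),b,"angle",np.arctan(b[0]),(A[k2]@b-zz[k2]).std())
E
python3 look.py 8
```

```text
time_s: 10.1
tcp_pos: [572.7, -20.5, 147.1]
tcp_rot: [0.001, 0.653, 0.758, -0.001]
force: [1.5, -6.3, 4.3]
finger_gap: 9.1
[572.70107894 -20.53682233 147.06576261] [ 1.52154584 -6.31602366  4.32292737] 10.1
a from z 0.5962596426581833 from y 0.573256525706853
pointer [0.6202]
cover plane 944 [ 6.27351650e-01 -1.60771441e-03  9.06686491e+01] angle 0.5602886026090704 1.44535475516525
```

View pics/zs8.png

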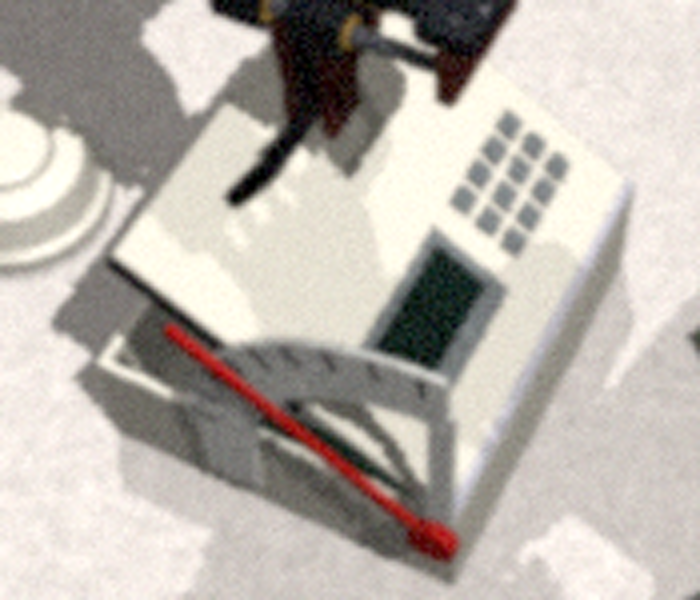

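```bash
cat > line.py <<'E'
import sys
from ptr import *
c=robot.camera_params("scene");n=sys.argv[1];x0,x1=float(sys.argv[2]),float(sys.argv[3]);g0,g1=float(sys.argv[4]),float(sys.argv[5])
p=np.load(f"pics/s{n}.npz")["p"].astype(float).sum(2)
# endpoints guess in zoom coords: darkest pixel along columns near guess line, zoom->full
P=[]
for u in np.arange(x0,x1,4):
    v=g0+(g1-g0)*(u-x0)/(x1-x0);U=round(170+(u+.5)/4-.5);V=140+(v+.5)/4-.5
    vs=np.arange(int(V)-2,int(V)+4);w=np.clip(np.percentile(p[int(V)-5:int(V)+6,U],60)-p[vs,U],0,None)**2
    if w.sum()>0:P.append((U,(w*vs).sum()/w.sum()))
P=np.array(P)
for xp in(669,672,675):
    a=np.array([castx(c,k,xp) for k in P],np.float32);L=cv2.fitLine(a,cv2.DIST_HUBER,0,.01,.01).ravel()
    print(xp,"line angle",np.arctan(L[1]/L[0]),"z at hinge",L[3]+np.tan(np.arctan(L[1]/L[0]))*(-12.2-L[2]),len(P), "polar at far end",np.arctan2(a[:,1]-75,a[:,0]+12.2)[:6].round(3))
for xp in(684,686,688):
    print("ptr tip polar",np.arctan2(castx(c,(212.6,222.2),xp)[1]-75,castx(c,(212.6,222.2),xp)[0]+12.2))
E
python3 line.py 8 114 215 262 333
python3 - <<'E'
from ptr import *
c=robot.camera_params("scene");d=np.load("pics/s6.npz")["d"]
vs,us=np.mgrid[175:235:2,205:300:2];us=us.ravel();vs=vs.ravel()
W=np.array([dpt(c,(u,v),d[v,u]) for u,v in zip(us,vs)]);y=-W@Y;zz=W[:,2];x=W@X
k=(x>467)&(x<652)&(y>0)&(y<170)
A=np.c_[y,x-562,np.ones(len(y))];b=(0,0,79)
for t in(12,6,4):
    k2=k&(abs(A@b-zz)<t);b=np.linalg.lstsq(A[k2],zz[k2],rcond=None)[0]
print("home plane",k2.sum(),b,np.arctan(b[0]))
E
```

```text
669 line angle 0.5189063 z at hinge 72.983826 26 polar at far end [0.508 0.513 0.51  0.509 0.515 0.51 ]
672 line angle 0.51893854 z at hinge 80.43892 26 polar at far end [0.542 0.547 0.545 0.544 0.55  0.545]
675 line angle 0.5189716 z at hinge 87.8941 26 polar at far end [0.575 0.581 0.579 0.579 0.585 0.581]
ptr tip polar 0.6031214088853563
ptr tip polar 0.6310349682073018
ptr tip polar 0.6586141303437969
home plane 955 [-8.1525790e-03  1.9322001e-03  8.0217974e+01] -0.00815239839223772
```

```bash
python3 - <<'E'
from ptr import *
N=np.load("pics/w1.npz");c={k:N[k] for k in("fx","fy","cx","cy","R","t")}
zz=lambda u,v:(240+(u+.5)/2.4-.5,90+(v+.5)/2.4-.5)
A=plane(c,zz(34,10),91);B=plane(c,zz(43,462),91);print(A,B,np.linalg.norm(A-B),np.degrees(np.arctan2(*(B-A)[[1,0]])))
C=plane(c,zz(473,14),79);print("width -x end",C,np.linalg.norm((A-C)[:2]),np.degrees(np.arctan2(*(C-A)[[1,0]]))-90)
ct=robot.camera_params("top");zt=lambda u,v:(210+(u+.5)/3.7-.5,130+(v+.5)/3.7-.5)
A=plane(ct,zt(495,494),91);B=plane(ct,zt(429,98),91);print(A,B,np.linalg.norm(A-B),np.degrees(np.arctan2(*(B-A)[[1,0]])))
C=plane(ct,zt(147,548),79);print("w",C,np.linalg.norm((A-C)[:2]),np.degrees(np.arctan2(*(C-A)[[1,0]]))-90)
import ptr
cs=robot.camera_params("scene");p=np.load("pics/s6.npz")["p"]
for y in(7.5,8,8.5,9):
    yw=np.radians(y);ptr.X=np.array([np.cos(yw),np.sin(yw),0]);ptr.Y=np.array([-np.sin(yw),np.cos(yw),0])
    print(y,pang(cs,p,(205,276,215,269),692 if 0 else (np.array([683.5,70,0])@ptr.X))[0])
p,d=robot.capture("top");q=np.clip(p[120:260,200:370].astype(float)*2,0,255).astype(np.uint8)
cv2.imwrite("pics/zt8.png",cv2.resize(q[:,:,::-1],None,fx=4,fy=4,interpolation=cv2.INTER_CUBIC))
E
```

```text
[ 475.47272477 -113.65616463   91.        ] [691.46134466 -81.91485785  91.        ] 218.30848467029978 8.360244854673349
width -x end [446.73418944  79.36032045  79.        ] 195.14422083400387 8.468646940096122
[ 477.46238699 -113.65234396   91.        ] [695.81491164 -83.36835919  91.        ] 220.44261101984264 7.896155860852591
w [449.36244462  75.47323382  79.        ] 191.20170221538433 8.451079807727936
7.5 0.58319896
8 0.59953487
8.5 0.61547434
9 0.6310181
```

View pics/zt8.png

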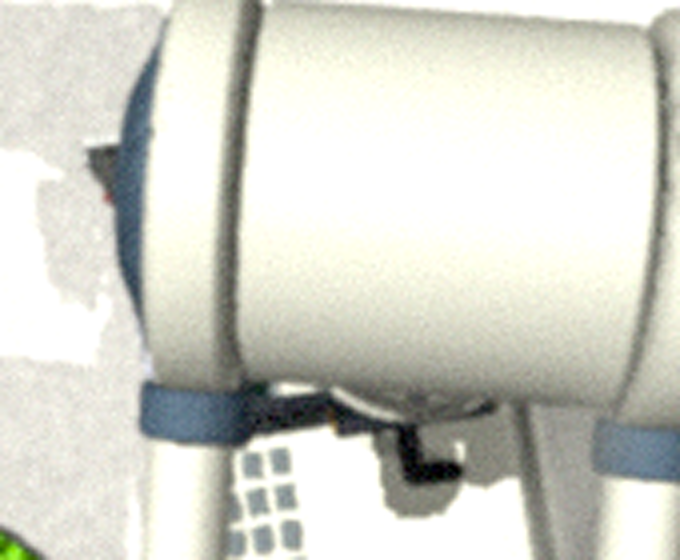

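```bash
python3 - <<'E'
from h import *
yw=np.radians(8.35);X=np.array([np.cos(yw),np.sin(yw),0]);Y=np.array([-np.sin(yw),np.cos(yw),0])
def f(n,c,D,box):
    p=D["p"].astype(int);r=(p[...,0]>1.9*p[...,1])&(p[...,0]>45);u0,u1,v0,v1=box
    m=np.zeros_like(r);m[v0:v1,u0:u1]=1;ys,xs=np.nonzero(r&m)
    W=np.array([dpt(c,k,D["d"][k[1],k[0]]) for k in zip(xs,ys)]);y=-W@Y;x=W@X;z=W[:,2]
    k=abs(x-np.median(x))<6
    for _ in range(4):
        k=k&(y>-5);b=np.polyfit(y[k],z[k],1);b2=np.polyfit(z[k],y[k],1);k=k&(abs(np.polyval(b,y)-z)<4)
    print(n,k.sum(),"angle",np.arctan(b[0]),np.arctan(1/b2[0]),"z at hinge",np.polyval(b,-12.2),"x",np.median(x[k]))
cs=robot.camera_params("scene");ct=robot.camera_params("top")
for n in("scene0","s3","s6","s8"):f(n,cs,np.load(f"pics/{n}.npz"),(205,276,215,269))
f("top",ct,np.load("pics/top0.npz"),(236,300,140,166))
E
```

```text
scene0 166 angle 0.6036766004390544 0.6064600269939623 z at hinge 80.05086652454804 x 686.5714260358374
s3 162 angle 0.6046866488519197 0.6069096222272262 z at hinge 79.92663185597813 x 686.5998590737955
s6 161 angle 0.599413664682574 0.6018357439812825 z at hinge 80.73036853917986 x 686.421473573605
s8 201 angle 0.6034279274904369 0.6057119219319004 z at hinge 80.37553258405319 x 686.1523448999968
top 55 angle 0.6110622519216372 0.6117711073748581 z at hinge 79.05492052582956 x 687.1140629260225
```

Depth gives the pointer as 0.605 (scene) and 0.611 (top). The cover is at about 0.57, measured by plane fit with the home offset removed. I advance by about 0.04 and relieve the radial load.

```bash
python3 -m handwheel '[[[0.15,0,-0.25,0,0,0,0],[0.43,0,-0.56,0,0,0,0],[0.43,0,-0.56,0,0,0,0],[0.43,0,-0.56,0,0,0,0]]]' 30
python3 look.py 9
```

```text
time_s: 10.6
tcp_pos: [571.9, -15.3, 152.0]
tcp_rot: [0.0, 0.652, 0.758, -0.0]
force: [1.1, -5.1, 2.2]
finger_gap: 9.2
[571.92714169 -15.29490533 151.98169007] [ 1.09538965 -5.06416374  2.18507182] 10.6
a from z 0.6397001447436257 from y 0.6146563984748008
pointer [0.6096]
cover plane 921 [ 6.87326598e-01 -2.43283370e-03  9.16578989e+01] angle 0.6021695889680981 1.444334589295199
```

View pics/zs9.png

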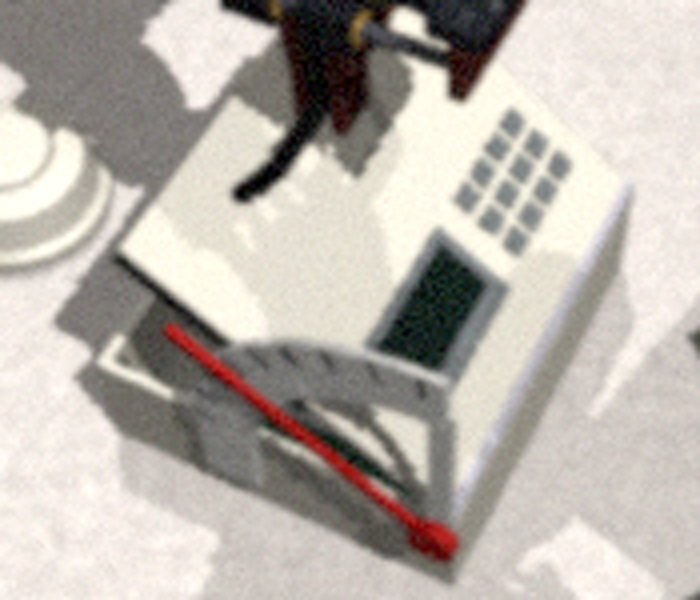

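```bash
python3 - <<'E'
from h import *
yw=np.radians(8.35);X=np.array([np.cos(yw),np.sin(yw),0]);Y=np.array([-np.sin(yw),np.cos(yw),0])
c=robot.camera_params("scene");B=np.array([578.5,-68,0]);xb=B@X;hy=B@Y+165
print(xb,hy)
D=np.load("pics/s9.npz")["p"];q=np.clip(D[140:290,170:345].astype(float)*2,0,255).astype(np.uint8)
im=cv2.resize(q[:,:,::-1],None,fx=4,fy=4,interpolation=cv2.INTER_CUBIC)
Z=lambda P:tuple(int(round(k)) for k in ((np.array(proj(c,P))+.5-[170,140])*4-.5))
def pt(x,r,n,a):return X*(xb+x)+Y*(hy-r*np.cos(a)+n*np.sin(a))+np.array([0,0,75+r*np.sin(a)+n*np.cos(a)])
for a,col in((.57,(255,0,0)),(.61,(0,160,0)),(.65,(255,0,255))):
    print(a,"cover mid",Z(pt(110,198,0,a)),Z(pt(110,150,0,a)),"top corner",Z(pt(110,198,4,a)),"bot",Z(pt(110,198,-4,a)),"-x corner",Z(pt(-110,198,4,a)),"bar ends",Z(pt(50,168,41,a)),"ptr",Z(pt(124,160,0,a)),Z(pt(124,20,0,a)))
    cv2.circle(im,Z(pt(110,198,4,a)),3,col,-1);cv2.circle(im,Z(pt(-110,198,4,a)),3,col,-1);cv2.circle(im,Z(pt(124,160,0,a)),3,col,-1);cv2.circle(im,Z(pt(50,168,41,a)),3,col,-1)
    cv2.circle(im,Z(pt(124,100,0,a)),3,col,-1)
cv2.circle(im,Z(pt(124,0,0,a)),3,(255,255,0),-1);cv2.circle(im,Z(pt(-110,0,4,0)),3,(255,255,0),-1)
cv2.imwrite("pics/ov9.png",im)
E
```

```text
562.4926371738948 13.711259093225692
0.57 cover mid (106, 255) (192, 321) top corner (109, 252) bot (103, 258) -x corner (344, -66) bar ends (264, 171) ptr (158, 331) (398, 515)
0.61 cover mid (112, 250) (197, 318) top corner (116, 248) bot (109, 252) -x corner (352, -72) bar ends (273, 168) ptr (163, 328) (399, 515)
0.65 cover mid (119, 245) (203, 315) top corner (123, 243) bot (115, 248) -x corner (360, -79) bar ends (283, 166) ptr (169, 325) (400, 515)
```

View pics/ov9.png

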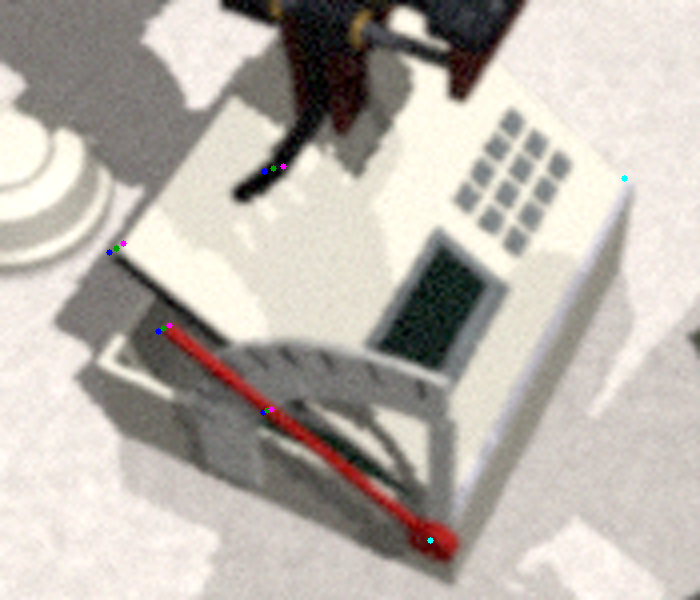

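```bash
python3 - <<'E'
from h import *
yw=np.radians(8.35);X=np.array([np.cos(yw),np.sin(yw),0]);Y=np.array([-np.sin(yw),np.cos(yw),0])
c=robot.camera_params("scene")
def castx(uv,xp):
    o,d=ray(c,uv);P=o+d*((xp-o@X)/(d@X));return 13.7-P@Y,P[2]-75
acc=[robot.capture("scene")[0].astype(float) for _ in range(4)]
p=np.mean(acc,0);np.save("pics/avg9.npy",p);g=p.sum(2)
P=[]
for U in range(202,226):
    V=140+253/4+(U-200.25)*.78
    vs=np.arange(int(V)-6,int(V)+7);col=g[vs,U]
    k=np.argmin(np.diff(col));P.append((U,vs[k:k+2].mean(),np.diff(col)[k]))
    # subpixel threshold crossing
    hi=np.median(col[max(0,k-4):k]);lo=col[k+1:k+3].min();th=(hi+lo)/2
    j=[i for i in range(max(0,k-2),min(len(vs)-1,k+3)) if col[i]>=th>col[i+1]]
    if j: P[-1]=(U,vs[j[0]]+(col[j[0]]-th)/(col[j[0]]-col[j[0]+1]),hi-lo)
P=np.array(P);print(P.round(2).tolist())
for s,e in((0,24),(0,18),(2,16)):
  for xp in(670,672,674):
    a=np.array([castx(k[:2],xp) for k in P[s:e]],np.float32);L=cv2.fitLine(a,cv2.DIST_HUBER,0,.01,.01).ravel();t=np.arctan(L[1]/L[0])
    print(s,e,xp,"cover top edge slope",round(float(t),4),"n offset",(L[3]*np.cos(t)-L[2]*np.sin(t)))
r=(p[...,0]>1.9*p[...,1])&(p[...,0]>45);m=np.zeros_like(r);m[215:264,205:270]=1
ys,xs=np.nonzero(r&m);w=(p[...,0]-p[...,1])[ys,xs]
for xp in(684,686,688):
    a=np.array([castx(k,xp) for k in zip(xs,ys)],np.float32);L=cv2.fitLine(a,cv2.DIST_HUBER,0,.01,.01).ravel();t=np.arctan(L[1]/L[0])
    print(xp,"ptr",t,"n",L[3]*np.cos(t)-L[2]*np.sin(t))
E
```

```text
[[202.0, 204.77, 300.88], [203.0, 205.35, 294.38], [204.0, 206.21, 293.88], [205.0, 207.09, 304.75], [206.0, 207.58, 274.88], [207.0, 208.45, 276.75], [208.0, 209.39, 292.38], [209.0, 210.26, 293.38], [210.0, 211.17, 313.38], [211.0, 211.53, 260.5], [212.0, 212.49, 278.38], [213.0, 213.39, 287.0], [214.0, 214.28, 291.0], [215.0, 215.17, 305.75], [216.0, 215.92, 307.25], [217.0, 216.39, 277.88], [218.0, 217.78, 312.25], [219.0, 218.32, 294.88], [220.0, 219.3, 310.62], [221.0, 220.04, 312.0], [222.0, 220.53, 275.12], [223.0, 221.4, 290.0], [224.0, 222.36, 289.0], [225.0, 223.18, 287.25]]
0 24 670 cover top edge slope 0.6151 n offset -3.0927353
0 24 672 cover top edge slope 0.6151 n offset 1.1015778
0 24 674 cover top edge slope 0.6151 n offset 5.2958527
0 18 670 cover top edge slope 0.6145 n offset -2.9508286
0 18 672 cover top edge slope 0.6145 n offset 1.2436905
0 18 674 cover top edge slope 0.6145 n offset 5.4382477
2 16 670 cover top edge slope 0.6107 n offset -2.220665
2 16 672 cover top edge slope 0.6107 n offset 1.976265
2 16 674 cover top edge slope 0.6107 n offset 6.1729507
684 ptr 0.6074624 n -2.1449966
686 ptr 0.6074444 n 2.2565346
688 ptr 0.607426 n 6.658165
```

By slope in the same casting, the cover edge is at 0.613 and the pointer at 0.607. The depth fits give 0.610 and 0.605. They match, so I do a last steadiness and bystander check and hand in.

```bash
python3 look.py 10; python3 - <<'E'
from h import *
a=np.load("pics/scene0.npz")["p"].astype(int);b=np.load("pics/s10.npz")["p"].astype(int)
for n,(u0,u1,v0,v1) in dict(battery=(340,385,210,255),sensor=(320,385,275,325),detector=(145,202,160,210)).items():
    D=np.load("pics/scene0.npz")["d"];E=np.load("pics/s10.npz")["d"];print(n,"median |ddepth|",np.median(abs(D-E)[v0:v1,u0:u1]),"frac>5mm",(abs(D-E)[v0:v1,u0:u1]>5).mean())
s=robot.state();print(s["finger_gap"],s["force"],s["dq"].round(3))
robot.finish_job()
E
```

```text
[571.9258841  -15.36121364 151.94159213] [ 1.49946519 -4.87670422  2.75538895] 10.85
a from z 0.6393367123366617 from y 0.6141547146788999
pointer [0.6103]
cover plane 917 [ 6.86347810e-01 -7.08109128e-04  9.16582923e+01] angle 0.6015045359392124 1.4682422855440458
battery median |ddepth| 1.5029297 frac>5mm 0.03358024691358025
sensor median |ddepth| 1.322998 frac>5mm 0.015692307692307693
detector median |ddepth| 1.6260681 frac>5mm 0.047719298245614036
9.397356339789662 [-0.17841331 -5.254853    4.18734613] [-0.003 -0.     0.    -0.001  0.001  0.002]
the job is handed in; nothing more can be done
```

I pressed the cover fully home, held it there, then swung it up to the red pointer. I handed in at about 11 s with the gripper still holding the handle.

**Pressing home:** I gripped the bar and pushed down until it stopped moving at a firm stop. The force rose to 13–15 N and I held it there for more than 0.8 s. A depth reading showed the cover level, at about 80 mm everywhere.

**Alignment at the end:** The image and depth checks agree to within about 0.006 rad:

| Check | Cover (rad) | Pointer (rad) |
|---|---|---|
| Edge and line slopes, scene camera | 0.613 | 0.607 |
| Depth fits, scene camera | 0.610 | 0.605 |

- **Bystanders:** the pointer's angle did not change. The detector, battery and sensor showed no shift in depth between the first and last pictures.
- **Gripper height:** the fingertips were about 40 mm higher than the reported tool position. My first test close at the reported height missed the bar, so I used the camera height instead.
- **Disagreeing checks:** the cover angle worked out from tool height alone read 0.64, and from sideways travel 0.614. I trusted the cameras. A side load of about 5–7 N on the grip remained at the end.

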